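# Load the plate jig from the tip-up tray

## Robot

A 7-joint arm with a two-finger parallel gripper is mounted at the origin on a cart in front of the work surface, level with it; the furniture and walls round the work are solid. World frame = base frame: x ahead of the robot, y to its left, z up, the work surface at z = 0. Lengths are in m, angles in rad, forces in N, time in s.
With the tool pointing down it reaches from about 0.4 to 0.85 m from the base axis. Payload 10.4 kg.
Tool frame: the origin (TCP) lies at the very end of the fingers, on their centre line; the grasp point (between the pads) lies 19 mm behind it; z points along the fingers, y is the line along which they close (so a half turn about z gives the same grasp; the last joint's range is limited). The gripper opens to 87 mm and grips with 3 to 60 N. Pads are 19 mm wide; open, the fingers measure 117 mm over their backs; the gripper's body (75 mm by 190 mm) begins 51 mm behind the grasp point.
Start: joints at [-1.161, 0.332, -0.065, 1.46, 0.022, 1.35, -0.088], TCP at [0.262, 0.567, 0.223] pointing down, gripper open.
Joint ranges: [-2.6, 2.6], [-0.5, 2.12], [-1.47, 1.34], [0.16, 2.42], [-1.27, 4.41], [0.06, 2.06], [-2.6, 2.6]. Speed limits (rad/s): [2.22, 2.22, 2.79, 2.79, 3.14, 3.14, 3.14].

## Interface

Orientations are given as a unit quaternion [x, y, z, w].
In Python, from bench import * gives the robot as it stands.
- The arm moves only by the tool step_arm, never from a script. Its arguments are lists of equal length, an entry for each row: "delta_pos": the shift along the world's x, y, z in units of 25 mm (1.0 is 25 mm), a list of three; "turn": the turn about the world's z in units of 0.12 rad (1.0 is 0.12 rad). In form: {"delta_pos": [[tx, ty, tz], ...], "turn": [turn, ...]}. A call has 1 to 12 rows; each row shifts and turns the commanded pose from where the row before left it; what a row does not reach is not made up. A row lasts 1/10 s, in which the tool goes at most 50 mm and 8.59 degrees, less where a joint would pass 70% of its speed; a pose out of reach is approached as far as the arm can. A call with a number of a shift or a turn outside -1 to 1 is refused whole. A call with a gripper value outside its range is refused whole. "grip" is the closure, from 0 (fully open) to 1 (shut), set as the call begins (left out, the last holds). The fingers move at their own pace and stop on an object; "newtons" is the grip in N (left out, the last holds). Time passes only in rows, so rows that do not move let the fingers close. It gives the time, the measured TCP pose, the force, the opening and the grip force at its end, in the units of the state.
- read_state(): the state, without advancing time (a new reading comes with each control period).
- camera(name): name is "scene" or "top"; returns a dict with "image" (420x560x3 uint8, red, green, blue), "z_map" (420x560 float32, m along the optical axis (not along the pixel's ray), 0 where there is no reading), "mtx" (3x3 intrinsics, pixels), "dist" ([k1, k2, p1, p2, k3] as OpenCV has them; the pictures are not rectified), "view" (4x4, takes a point from world to camera coordinates). Camera axes: x right, y up, looking along -z (the intrinsics and any distortion apply to the point x, -y, -z); pixel columns grow to the right and rows downward; lengths in m; the calibration is good to about 2 mm. A picture is of the moment at which its call begins.
- close_job(): hands the job in; it is judged then, once.
The state is a dict: "time": time; "joint_positions": joint angles; "joint_vel": joint speeds; "joint_torque": joint torques, N m; "ee_pos": TCP position; "eef_rot": TCP orientation; "ft_force": force on the tool from outside, world axes, zero at the start; "torque": the same for the moment, N m; "width": finger opening in m; "grip_force": force on a finger pad.
Only numpy, scipy, OpenCV 4.12 (cv2) and the standard library are available. Lean on these libraries where they do the work, as an engineer would, in place of code of your own. Each camera call takes 0.05 s, during which the arm holds its last target. There are 200 camera calls.

## Task

First take the tag stack out of the wooden jig's lane and lay it flat on the cork mat. Then get every metal name plate out of its flush pocket in the grey tray, by pressing down its near end so that the other end tips up, and lay the plates flat side by side across the lane. When all are in, slide the pusher up gently until you feel the whole row come up firmly against the hidden, sprung stop under the hood, and leave it there.

Things in the scene. Friction and masses are not known exactly. Their poses are not given: they have to be found in the camera images.
- tip_tray: Grey tray fixed on the table, 134 x 236 mm, top 36 mm high. Origin: centre of underside, z up. Four pockets (118 x 47 mm, long in x) side by side at y = -84, -28, +28, +84 mm. A plate lies in its pocket flush with the top (its centre 33 mm above the origin) on a steel floor that rocks about a pivot 15 mm to -x of the pocket's centre. See tray_near_edge for the tipping.
- tray_near_edge (a point): Middle of the tray's -x top edge; it has a 35 mm thumb gap at each pocket. A plate pressed 45 mm to the -x side of its centre (about 3 N) goes down 12 mm there and its +x end rocks up 0.42 rad and stays up on the stiff floor hinge. Then its long edges stand clear above the tray from its centre to its +x end and can be pinched across the 44 mm width.
- plate1: Blank metal name plate, 110 x 44 x 6 mm (x, y, z), 60 to 110 g. Origin at its centre. It may be absent. It starts in one of the tray's pockets, its long x axis along the tray's x.
- plate2: Blank metal name plate, 110 x 44 x 6 mm (x, y, z), 60 to 110 g. Origin at its centre. It may be absent. It starts in one of the tray's pockets, its long x axis along the tray's x.
- plate3: Blank metal name plate, 110 x 44 x 6 mm (x, y, z), 60 to 110 g. Origin at its centre. It may be absent. It starts in one of the tray's pockets, its long x axis along the tray's x.
- plate4: Blank metal name plate, 110 x 44 x 6 mm (x, y, z), 60 to 110 g. Origin at its centre. It may be absent. It starts in one of the tray's pockets, its long x axis along the tray's x.
- lane_jig: Wooden jig fixed on the table, 140 x 318 mm. Origin: centre of underside, z up. An open lane runs along y: floor 8 mm above the origin, 120 mm wide between side walls whose tops are 20 mm high. Plates lie flat on its floor, long axis across it (along x), side by side in y; they may be laid some way apart, as the pusher closes the gaps. The open lane is 244 mm long at the start.
- hood_mouth (a point): Middle of the lane floor at the mouth of the low hood (top 24 mm above the table, 42 mm deep) that covers the lane's -y end; it lies at y = -117 mm, z = 8 mm in the jig's frame, axes as the jig's. The mouth lets plates slide in flat; the stop is hidden 8 to 23 mm inside it (varies). It is sprung: it gives 8 mm at 700 N/m, then is solid.
- pusher: Sliding pusher in the lane, at its +y end at the start; it slides along the jig's -y by up to 200 mm with 0.8 N of friction and stays where left. Origin: centre of its face that meets the plates, 13.5 mm above the table; axes as the jig's. Its cross bar is 20 mm thick (to +y). Pressing it home takes 5 to 10 N.
- pusher_grip (a point): Middle of the pusher's upright wooden grip, a fin 50 mm long in the jig's x and 12 mm thick in y, from 17 to 63 mm above the table; this point is 49 mm above the table and 10 mm to +y of the pusher's face.
- mat_top (a point): Middle of the top of the cork mat behind the jig, 90 x 130 mm (x, y), 2 mm thick, fixed on the table.
- tag_centre (a point): Middle of the banded stack of gift tags, 88 x 57 x 16 mm (x, y, z; this point half-way up), 60 g. It starts flat on the lane floor, roughly long across the lane.

How it is judged:
By the outcome, as a careful person would: the job done as asked, in the order asked, and still so for the second after the job is handed in, with the robot touching nothing.
Of plate1, plate2, plate3, plate4 only 2 to 3 are there at a start; the rules pass over those that are not, and their reading is None.
At some moment in a run one of tag_stack may be knocked a few centimetres aside while the robot is not near it.
Once in a run the grip may slacken for a moment while it holds something.
It also fails if it takes over 210 s, if anything falls off the work surface, if the arm or the gripper's body presses on something with over 40 N, if the wrist force passes 120 N, or if a joint passes its speed limit or range.

## Working session

There is one attempt and no reset: what is moved stays moved. The work goes in short steps, Python scripts to look and compute and a tool call to move; the robot and the scene stay as the last step left them, time stands still between calls to the robot, and variables do not carry over. Pictures are saved under pics/ and viewed, at most 14 in all, crops included, and the job is handed in when it is done.

Besides the shell and the picture viewer there is one more tool, called after "Call:" by a JSON object that holds its "name" and its "arguments", one argument or row to a line. step_arm: Moves the arm, as the interface text tells. Shifts and turns lie within -1 to 1; 1 stands for 25 mm of shift or 0.12 rad of turn. Its arguments: {"type":"object","properties":{"delta_pos":{"type":"array"},"turn":{"type":"array"},"grip":{"type":"number"},"newtons":{"type":"number"}},"required":["delta_pos","turn"]}

```bash
mkdir -p pics; ls
cat > h.py <<'E'
from bench import *
import numpy as np, cv2
def shot(n,fn=None):
    c=camera(n)
    if fn: cv2.imwrite('pics/'+fn+'.png',c['image'][:,:,::-1])
    return c
def cloud(c):
    h,w=c['z_map'].shape
    uv=np.stack(np.meshgrid(np.arange(w),np.arange(h)),-1).reshape(-1,1,2).astype(np.float64)
    n=cv2.undistortPoints(uv,np.array(c['mtx'],float),np.array(c['dist'],float)).reshape(h,w,2)
    z=c['z_map']
    p=np.stack([n[...,0]*z,-n[...,1]*z,-z,np.ones_like(z)],-1)
    P=p@np.linalg.inv(np.array(c['view'])).T
    P[z==0]=np.nan
    return P[...,:3]
def ray(c,u,v,z):
    n=cv2.undistortPoints(np.array([[[u,v]]],float),np.array(c['mtx'],float),np.array(c['dist'],float))[0,0]
    T=np.linalg.inv(np.array(c['view'])); d=T[:3,:3]@[n[0],-n[1],-1]; o=T[:3,3]
    return o+d*(z-o[2])/d[2]
E
python3 - <<'E'
from h import *
for n in('top','scene'):
    c=shot(n,n+'0'); T=np.linalg.inv(np.array(c['view'])); print(n,T[:3,3].round(3),T[:3,2].round(3)); np.savez('pics/'+n+'0.npz',P=cloud(c),im=c['image'])
s=read_state(); print(s)
E
```

```text
pics
top [ 0.4   -0.064  1.214] [-0.111 -0.01   0.994]
scene [-0.326 -0.543  0.945] [-0.659 -0.376  0.652]
{'time': 0.1, 'joint_positions': array([-1.1605952 ,  0.33285743, -0.06471507,  1.46083148,  0.02162558,
        1.34989667, -0.08846267]), 'joint_vel': array([-0.00084019, -0.00105513, -0.00061083, -0.00339945,  0.00125959,
       -0.00059529, -0.00063174]), 'joint_torque': array([ 9.76442170e-04, -6.24543571e+01,  2.45252793e-02, -3.90714741e+01,
       -6.14751200e-02,  3.67681368e-02,  8.09949279e-05]), 'ee_pos': array([0.26199596, 0.56706558, 0.22181544]), 'eef_rot': array([ 2.14678439e-01,  9.76684569e-01, -6.40214361e-04, -1.01633909e-04]), 'ft_force': array([0.57024892, 0.57973353, 0.26877233]), 'torque': array([ 0.04420803, -0.01183432, -0.07074722]), 'grip_force': 0.0, 'width': 0.08687828913441856}
```

View pics/top0.png

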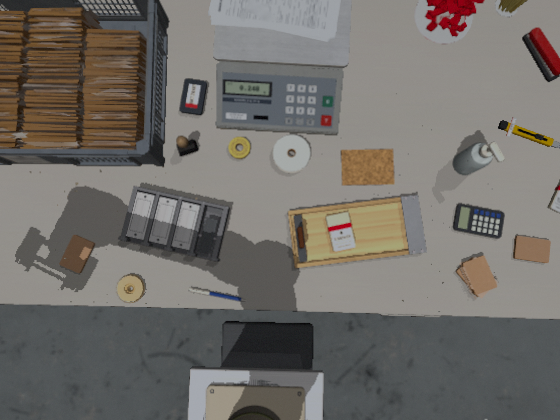

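View pics/scene0.png

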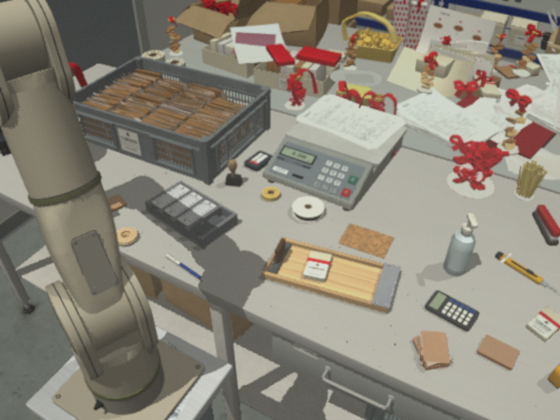

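The top view shows three plates in the left three pockets of the tray (≈140,216; 164,220; 187,225), with the rightmost pocket empty. The jig centre is at ≈(355,230), the tags at (341,231), the pusher fin at (301,233), the hood at (413,224) and the mat at (367,167).

Run:
```python
from h import *
d=np.load('pics/top0.npz');P=d['P'];im=d['im']
hsv=cv2.cvtColor(im,cv2.COLOR_RGB2HSV)
def rect(m,name,roi):
    M=np.zeros(m.shape,np.uint8);u0,v0,u1,v1=roi;M[v0:v1,u0:u1]=m[v0:v1,u0:u1]
    M=cv2.morphologyEx(M,cv2.MORPH_OPEN,np.ones((2,2),np.uint8))
    n,l,s,c=cv2.connectedComponentsWithStats(M)
    for i in range(1,n):
        if s[i,4]<60: continue
        q=P[l==i]; q=q[~np.isnan(q[:,0])]
        if len(q)<30: continue
        r=cv2.minAreaRect((q[:,:2]*1000).astype(np.float32)); print(name,s[i,4],'c',c[i].round(0),np.round(r[0],1),np.round(r[1],1),round(r[2],1),'z',np.percentile(q[:,2],[10,50,90]).round(4))
z=P[...,2]
print('table z',np.nanmedian(z[270:290,250:280]))
rect((z>.025)&(z<.045),'tray',(115,175,240,268))
rect((z>.010)&(z<.07),'jig',(280,190,435,275))
rect((hsv[...,1]<60)&(hsv[...,2]>110)&(z>.02),'plates',(120,185,235,262))
rect((hsv[...,1]<60)&(hsv[...,2]>150)&(z>.012),'tag',(315,205,370,260))
rect((z>.017)&(z<.035),'tagz',(318,208,370,252))
rect((z>.04)&(z<.08),'fin',(280,190,330,275))
rect((hsv[...,1]<60)&(z>.015),'hood',(390,190,435,262))
rect((hsv[...,1]>100),'mat',(330,140,405,192))
```

```text
table z 0.0007162990035243233
tray 4638 c [173. 223.] [489.4 209.6] [252.8 136.5] 79.6 z [0.0284 0.0359 0.0393]
jig 2563 c [364. 231.] [ 482.4 -239.9] [141.4 327.1] 8.6 z [0.0071 0.0214 0.0269]
jig 901 c [341. 233.] [ 481.3 -196.5] [93.2 68.1] 11.0 z [0.0208 0.0247 0.028 ]
plates 400 c [144. 205.] [531.7 279. ] [44.6 55.2] 79.9 z [0.0336 0.0366 0.0394]
plates 424 c [166. 211.] [519.8 224.2] [44.7 57.6] 78.9 z [0.0336 0.0365 0.0397]
plates 448 c [189. 216.] [507.6 169.6] [44.3 59.1] 79.2 z [0.0337 0.0368 0.0395]
tag 225 c [339. 220.] [ 510.  -192.4] [25.1 55.6] 14.1 z [0.0221 0.0247 0.028 ]
tag 417 c [344. 240.] [ 461.3 -204.8] [49.6 56.4] 14.2 z [0.0212 0.0248 0.028 ]
tagz 866 c [341. 233.] [ 479.7 -199.6] [87.7 61.8] 14.0 z [0.0213 0.0247 0.028 ]
fin 116 c [301. 239.] [ 461.3 -100.5] [48.7 14.3] 8.2 z [0.0187 0.0627 0.0666]
hood 1011 c [414. 225.] [ 503.2 -376.7] [141.4  50.4] 8.6 z [0.0206 0.0243 0.0274]
mat 1768 c [368. 168.] [ 645.  -264.8] [ 87.9 128. ] 2.4 z [-0.0005  0.0024  0.0055]
```

Call:
{"name": "step_arm", "arguments": {
  "delta_pos": [
    [0.28,-0.98,0],
    [0.28,-0.98,0],
    [0.28,-0.98,0],
    [0.28,-0.98,0],
    [0.28,-0.98,0],
    [0.28,-0.98,0],
    [0.28,-0.98,0],
    [0.28,-0.98,0],
    [0.28,-0.98,0],
    [0.28,-0.98,0],
    [0.28,-0.98,0],
    [0.28,-0.98,0]
  ],
  "turn": [-0.66,-0.66,-0.66,-0.66,-0.66,-0.66,-0.66,-0.66,-0.66,-0.66,-0.66,-0.66],
  "grip": 0,
  "newtons": 20
}}

```text
time: 1.3
ee_pos: [0.3461, 0.2722, 0.2223]
eef_rot: [0.639, 0.769, -0.0, -0.0]
ft_force: [0.2, -0.1, 0.3]
width: 0.0872
grip_force: 0.0
```

Call:
{"name": "step_arm", "arguments": {
  "delta_pos": [
    [0.28,-0.98,0],
    [0.28,-0.98,0],
    [0.28,-0.98,0],
    [0.28,-0.98,0],
    [0.28,-0.98,0],
    [0.28,-0.98,0],
    [0.28,-0.98,0],
    [0.28,-0.98,0],
    [0.28,-0.98,0],
    [0.28,-0.98,0],
    [0.28,-0.98,0],
    [0.28,-0.98,0]
  ],
  "turn": [-0.66,-0.66,-0.66,-0.66,-0.66,-0.66,-0.66,-0.66,-0.66,-0.66,-0.66,-0.66]
}}

```text
time: 2.5
ee_pos: [0.4301, -0.0225, 0.2225]
eef_rot: [0.921, 0.391, 0.0, 0.0]
ft_force: [-0.9, 0.7, -0.7]
width: 0.0869
grip_force: 0.0
```

```bash
cat >> h.py <<'E'
from scipy.spatial.transform import Rotation as R
def st():
    s=read_state(); y=R.from_quat(s['eef_rot']).as_matrix()[:,1]
    print('t',round(s['time'],2),'tcp',(s['ee_pos']*1000).round(1),'close',round(float(np.degrees(np.arctan2(y[1],y[0]))),1),'F',s['ft_force'].round(1),'w',round(s['width']*1000,1),'gf',round(s['grip_force'],1),'j',s['joint_positions'].round(2)); return s
def rect(P,m,name,roi,mn=60):
    M=np.zeros(m.shape,np.uint8);u0,v0,u1,v1=roi;M[v0:v1,u0:u1]=m[v0:v1,u0:u1]
    M=cv2.morphologyEx(M,cv2.MORPH_OPEN,np.ones((2,2),np.uint8))
    n,l,s,c=cv2.connectedComponentsWithStats(M)
    for i in range(1,n):
        if s[i,4]<mn: continue
        q=P[l==i]; q=q[~np.isnan(q[:,0])]
        if len(q)<30: continue
        r=cv2.minAreaRect((q[:,:2]*1000).astype(np.float32)); print(name,s[i,4],'c',c[i].round(0),np.round(r[0],1),np.round(r[1],1),round(r[2],1),'z',np.percentile(q[:,2],[10,50,90]).round(4))
E
python3 - <<'E'
from h import *
st()
for n in('top',):
    c=shot(n,n+'1'); P=cloud(c); z=P[...,2]; hsv=cv2.cvtColor(c['image'],cv2.COLOR_RGB2HSV)
    rect(P,(z>.017)&(z<.035),'tagz',(318,208,370,252))
    # rim of the tray: edges by binned top points
    T=(z>.03)&(z<.042); M=np.zeros_like(T); M[175:268,115:240]=T[175:268,115:240]
    q=P[M][:,:2]*1000
    for a in (10,11,12,13):
        t=np.radians(-a); ex=np.array([np.cos(t),np.sin(t)]); ey=np.array([-ex[1],ex[0]])
        X=q@ex;Y=q@ey
        hx,_=np.histogram(X,bins=np.arange(X.min(),X.max(),1.5)); hy,_=np.histogram(Y,bins=np.arange(Y.min(),Y.max(),1.5))
        print(a,np.percentile(X,[0.5,1,2,98,99,99.5]).round(1),np.percentile(Y,[.5,1,2,98,99,99.5]).round(1),'sharp',np.abs(np.diff(hx)).max(),np.abs(np.diff(hy)).max())
E
```

```text
t 2.5 tcp [430.1 -22.5 222.5] close -44.0 F [-0.9  0.7 -0.7] w 86.9 gf 0.0 j [-0.58 -0.15  0.49  1.96  0.07  1.31 -0.88]
tagz 870 c [341. 233.] [ 479.8 -199.9] [87.7 61.3] 14.0 z [0.0208 0.0248 0.0278]
10 [382.3 383.7 386.  512.6 513.9 514.7] [183.4 192.4 197.9 400.4 402.5 403.4] sharp 25 24
11 [377.2 378.4 380.6 507.2 508.4 509.1] [190.  199.9 205.5 408.2 410.2 411.3] sharp 30 36
12 [371.7 373.  375.2 501.8 503.1 504. ] [196.6 207.4 213.1 415.6 417.9 418.9] sharp 20 22
13 [365.4 367.1 369.8 496.5 498.2 499.4] [203.1 214.5 220.4 423.5 425.3 426.8] sharp 17 13
```

Call:
{"name": "step_arm", "arguments": {
  "delta_pos": [
    [0.25,-0.887,0],
    [0.25,-0.887,0],
    [0.25,-0.887,0],
    [0.25,-0.887,0],
    [0.25,-0.887,-0.4],
    [0.25,-0.887,-0.6],
    [0.25,-0.887,-0.8],
    [0.25,-0.887,-0.8],
    [0,0,-0.9],
    [0,0,-0.9],
    [0,0,-0.9],
    [0,0,-0.9]
  ],
  "turn": [-0.58,-0.58,-0.58,-0.58,-0.58,-0.58,-0.58,-0.58,0,0,0,0]
}}

```text
time: 3.75
ee_pos: [0.4797, -0.1986, 0.0666]
eef_rot: [0.992, 0.124, -0.0, 0.0]
ft_force: [-0.6, 0.0, -0.5]
width: 0.087
grip_force: 0.0
```

Call:
{"name": "step_arm", "arguments": {
  "delta_pos": [
    [0,0,-0.8],
    [0,0,-0.7],
    [0,0,-0.5],
    [0,0,-0.2],
    [0,0,0]
  ],
  "turn": [0,0,0,0,0]
}}

```text
time: 4.25
ee_pos: [0.4798, -0.1982, 0.0123]
eef_rot: [0.992, 0.125, -0.0, 0.0]
ft_force: [-0.6, 0.1, 0.6]
width: 0.0873
grip_force: 0.0
```

Call:
{"name": "step_arm", "arguments": {
  "delta_pos": [
    [0,0,0],
    [0,0,0],
    [0,0,0],
    [0,0,0],
    [0,0,0],
    [0,0,0],
    [0,0,0],
    [0,0,0]
  ],
  "turn": [0,0,0,0,0,0,0,0],
  "grip": 1,
  "newtons": 20
}}

```text
time: 5.05
ee_pos: [0.4802, -0.1979, 0.0127]
eef_rot: [0.992, 0.125, 0.0, -0.0]
ft_force: [-1.4, 1.1, 5.1]
width: 0.055
grip_force: 20.0
```

Call:
{"name": "step_arm", "arguments": {
  "delta_pos": [
    [0,0,0.2],
    [0,0,0.4],
    [0,0,0.8],
    [0,0,0.8],
    [0,0,0.8],
    [0,0,0]
  ],
  "turn": [0,0,0,0,0,0]
}}

```text
time: 5.65
ee_pos: [0.4817, -0.1987, 0.0905]
eef_rot: [0.992, 0.125, 0.002, 0.001]
ft_force: [-0.4, -0.5, -0.5]
width: 0.0547
grip_force: 20.0
```

Call:
{"name": "step_arm", "arguments": {
  "delta_pos": [
    [0.545,-0.22,0],
    [0.545,-0.22,0],
    [0.545,-0.22,0],
    [0.545,-0.22,0],
    [0.545,-0.22,0],
    [0.545,-0.22,0],
    [0.545,-0.22,0],
    [0.545,-0.22,0],
    [0.545,-0.22,0],
    [0.545,-0.22,0],
    [0.545,-0.22,0],
    [0.545,-0.22,0]
  ],
  "turn": [0.95,0.95,0.95,0.95,0.95,0.95,0.95,0.95,0.95,0.95,0.95,0.95]
}}

```text
time: 6.85
ee_pos: [0.6438, -0.2642, 0.0868]
eef_rot: [0.688, 0.726, -0.0, -0.0]
ft_force: [-0.4, -0.2, -0.6]
width: 0.055
grip_force: 20.0
```

Call:
{"name": "step_arm", "arguments": {
  "delta_pos": [
    [0,0,0],
    [0,0,-0.6],
    [0,0,-0.6],
    [0,0,-0.6],
    [0,0,-0.5],
    [0,0,-0.3],
    [0,0,-0.2],
    [0,0,0]
  ],
  "turn": [0,0,0,0,0,0,0,0]
}}

```text
time: 7.65
ee_pos: [0.6433, -0.2639, 0.0169]
eef_rot: [0.69, 0.724, -0.0, -0.0]
ft_force: [0.8, -0.7, -0.3]
width: 0.0547
grip_force: 20.0
```

Run:
```python
from h import *
st()
c=shot('scene','s1'); im=c['image'][180:330,230:480]; cv2.imwrite('pics/s1c.png',cv2.resize(im,None,fx=3,fy=3)[:,:,::-1])
```

```text
t 7.65 tcp [ 643.3 -263.9   16.9] close 2.8 F [ 0.8 -0.7 -0.3] w 54.7 gf 20.0 j [ 0.06  0.68  0.38  1.47 -0.27  1.05  0.55]
```

View pics/s1c.png

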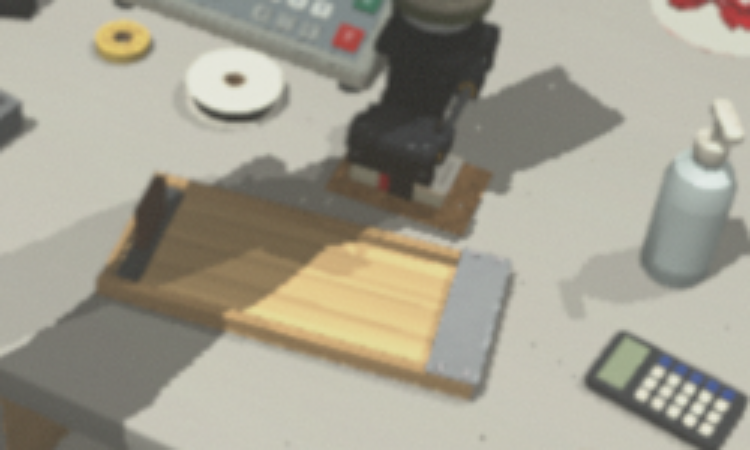

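The tags are gripped just above the cork mat, square to it. I'll lower, release and retreat.

Call:
{"name": "step_arm", "arguments": {
  "delta_pos": [
    [0,0,-0.2],
    [0,0,-0.15],
    [0,0,0]
  ],
  "turn": [0,0,0]
}}

```text
time: 8.0
ee_pos: [0.6433, -0.2638, 0.0083]
eef_rot: [0.69, 0.724, -0.0, -0.0]
ft_force: [0.0, 0.5, -1.5]
width: 0.0547
grip_force: 20.0
```

Call:
{"name": "step_arm", "arguments": {
  "delta_pos": [
    [0,0,0],
    [0,0,0],
    [0,0,0],
    [0,0,0.4],
    [0,0,0.8],
    [0,0,1],
    [-0.3,0.8,1],
    [-0.3,0.9,1],
    [-0.3,0.9,1],
    [-0.3,0.9,0],
    [-0.3,0.9,0],
    [-0.3,0.9,0]
  ],
  "turn": [0,0,0,0,0,0,0.9,0.9,0.9,0.9,0.9,0.9],
  "grip": 0
}}

```text
time: 9.2
ee_pos: [0.5985, -0.1308, 0.1401]
eef_rot: [0.421, 0.907, 0.0, 0.001]
ft_force: [0.5, 0.2, -1.1]
width: 0.0872
grip_force: 0.0
```

Run:
```python
from h import *
st()
c=shot('top','t2'); P=cloud(c); z=P[...,2]; np.savez('pics/t2.npz',P=P,im=c['image'])
im=c['image']; cv2.imwrite('pics/t2c.png',cv2.resize(im[130:280,110:440],None,fx=2.4,fy=2.4,interpolation=cv2.INTER_CUBIC)[:,:,::-1])
rect(P,(z>.012)&(z<.03),'tag',(330,140,405,190))
```

```text
t 9.2 tcp [ 598.5 -130.8  140.1] close 40.1 F [ 0.5  0.2 -1.1] w 87.2 gf 0.0 j [-0.07  0.36  0.27  1.62 -0.1   1.18  0.92]
tag 496 c [376. 170.] [ 639.3 -280.2] [53.8 63.2] 2.2 z [0.0137 0.0184 0.0215]
```

View pics/t2c.png

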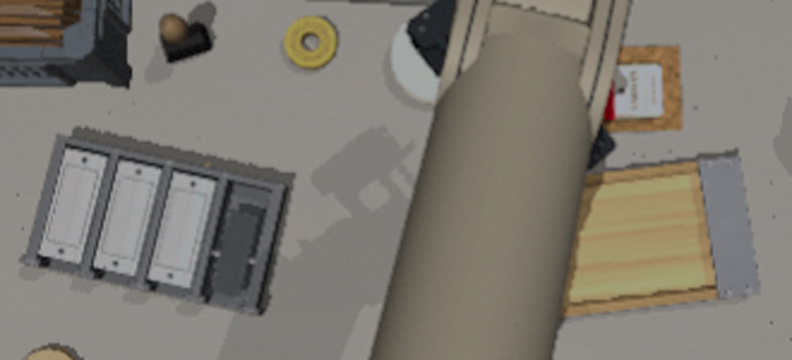

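The tags lie on the mat, partly hidden by the arm. All three plates are now evenly lit, at crop (73,205), (130,217), (182,228).

Run:
```python
from h import *
d=np.load('pics/t2.npz');P=d['P'];im=d['im'];hsv=cv2.cvtColor(im,cv2.COLOR_RGB2HSV);z=P[...,2]
c=shot('top')
m=((hsv[...,2]>125)&(hsv[...,1]<40)).astype(np.uint8)
m2=np.zeros_like(m); m2[185:262,120:205]=m[185:262,120:205]
m2=cv2.morphologyEx(m2,cv2.MORPH_OPEN,np.ones((3,3),np.uint8))
n,l,s,cc=cv2.connectedComponentsWithStats(m2)
for i in range(1,n):
    if s[i,4]<100: continue
    v,u=np.nonzero(l==i)
    q=np.array([ray(c,a,b,.036)[:2]*1000 for a,b in zip(u,v)],np.float32)
    r=cv2.minAreaRect(q); print(s[i,4],cc[i].round(1),'mean',q.mean(0).round(1),np.round(r[0],1),np.round(r[1],1),round(r[2],1))
```

```text
350 [124.2 201.1] mean [540.9 326.4] [529.7 321.5] [101.9  28.9] 3.4
271 [189.2 188.5] mean [575.7 171.9] [571.7 181.8] [24.4 92.2] 1.5
765 [139.9 215.4] mean [507.3 286.7] [507.3 286.9] [ 42.2 109.2] 79.2
786 [162.5 220.2] mean [497.2 232. ] [496.8 231.9] [ 42.8 108.9] 79.1
797 [185.2 225.5] mean [485.8 177. ] [486.1 176.9] [ 42.7 108.9] 78.8
1022 [150.8 254.2] mean [415.3 255.4] [423.6 229.4] [ 47.4 201. ] 1.4
```

Call:
{"name": "step_arm", "arguments": {
  "delta_pos": [
    [-0.48,0.97,0],
    [-0.48,0.97,0],
    [-0.48,0.97,0],
    [-0.48,0.97,0],
    [-0.48,0.97,0],
    [-0.48,0.97,0],
    [-0.48,0.97,0],
    [-0.48,0.97,0],
    [-0.48,0.97,0],
    [-0.48,0.97,0],
    [-0.48,0.98,0],
    [-0.48,0.98,-0.4]
  ],
  "turn": [0.47,0.47,0.47,0.47,0.47,0.47,0.47,0.47,0.47,0.47,0.48,0.48],
  "grip": 1,
  "newtons": 20
}}

```text
time: 10.5
ee_pos: [0.4543, 0.1624, 0.1296]
eef_rot: [0.095, 0.995, 0.001, 0.001]
ft_force: [0.8, 0.0, -0.3]
width: 0.0029
grip_force: 0.0
```

Call:
{"name": "step_arm", "arguments": {
  "delta_pos": [
    [-0.5,0.99,-0.6],
    [0,0,-0.8],
    [0,0,-0.8],
    [0,0,-0.7],
    [0,0,-0.5],
    [0,0,-0.2],
    [0,0,0]
  ],
  "turn": [0,0,0,0,0,0,0]
}}

```text
time: 11.2
ee_pos: [0.4416, 0.1849, 0.0382]
eef_rot: [0.097, 0.995, -0.0, -0.001]
ft_force: [0.4, 0.1, -0.8]
width: 0.0008
grip_force: 0.0
```

```bash
python3 -c "
from h import *
st()"
```

```text
t 11.2 tcp [441.6 184.9  38.2] close 78.9 F [ 0.4  0.1 -0.8] w 0.8 gf 0.0 j [-0.45  0.21 -0.05  2.03  0.01  0.9   0.87]
```

Exactly at the press point. Now press down about 14 mm in small steps.

Call:
{"name": "step_arm", "arguments": {
  "delta_pos": [
    [0,0,-0.1],
    [0,0,-0.1],
    [0,0,-0.1],
    [0,0,-0.1],
    [0,0,-0.1],
    [0,0,0]
  ],
  "turn": [0,0,0,0,0,0]
}}

```text
time: 11.8
ee_pos: [0.4416, 0.1854, 0.0267]
eef_rot: [0.097, 0.995, 0.0, -0.0]
ft_force: [-5.3, 0.9, 5.3]
width: 0.0005
grip_force: 3.6
```

Call:
{"name": "step_arm", "arguments": {
  "delta_pos": [
    [0,0,-0.06],
    [0,0,-0.06],
    [0,0,0]
  ],
  "turn": [0,0,0]
}}

```text
time: 12.1
ee_pos: [0.4418, 0.1855, 0.0256]
eef_rot: [0.097, 0.995, 0.0, -0.0]
ft_force: [-14.2, -3.4, 30.6]
width: 0.0004
grip_force: 17.2
```

Call:
{"name": "step_arm", "arguments": {
  "delta_pos": [
    [0,0,0.2],
    [0,0,0.6],
    [0,0,1],
    [0,-1,1],
    [0,-1,1],
    [0,-1,0],
    [0,-1,0],
    [0,-1,0]
  ],
  "turn": [0,0,0,0,0,0,0,0],
  "grip": 0
}}

```text
time: 12.9
ee_pos: [0.4425, 0.0588, 0.119]
eef_rot: [0.098, 0.995, 0.0, 0.001]
ft_force: [1.3, 0.3, -0.4]
width: 0.0563
grip_force: 0.0
```

```bash
cat > tilt.py <<'E'
from h import *
import sys
st()
c=shot('top','t_'+sys.argv[1]);P=cloud(c);
ex=np.array([.9816,-.1908]);ey=np.array([.1908,.9816])
q=P.reshape(-1,3)*1000; q=q[~np.isnan(q[:,0])]
for n,C in dict(A=(507.2,286.8),B=(497,232),C=(486,177)).items():
    d=q[:,:2]-C; X=d@ex;Y=d@ey
    print(n,[(x,len(k:=q[(abs(X-x)<5)&(abs(Y)<15),2]),np.round(np.median(k),1)) for x in(-45,-30,-15,0,15,30,40,50)])
E
python3 tilt.py c1
```

```text
t 12.9 tcp [442.5  58.8 119. ] close 78.8 F [ 1.3  0.3 -0.4] w 56.3 gf 0.0 j [-0.3   0.03  0.06  2.04 -0.    1.07  1.14]
A [(-45, 55, np.float64(37.4)), (-30, 53, np.float64(37.0)), (-15, 51, np.float64(37.1)), (0, 50, np.float64(36.3)), (15, 50, np.float64(36.5)), (30, 54, np.float64(36.9)), (40, 55, np.float64(37.4)), (50, 49, np.float64(36.8))]
B [(-45, 51, np.float64(37.0)), (-30, 52, np.float64(36.2)), (-15, 44, np.float64(37.4)), (0, 36, np.float64(36.7)), (15, 33, np.float64(36.5)), (30, 45, np.float64(36.5)), (40, 52, np.float64(36.1)), (50, 47, np.float64(37.0))]
C [(-45, 0, np.float64(nan)), (-30, 0, np.float64(nan)), (-15, 0, np.float64(nan)), (0, 0, np.float64(nan)), (15, 0, np.float64(nan)), (30, 0, np.float64(nan)), (40, 27, np.float64(62.6)), (50, 24, np.float64(8.6))]
  return _methods._mean(a, axis=axis, dtype=dtype,
  ret = ret.dtype.type(ret / rcount)
```

Call:
{"name": "step_arm", "arguments": {
  "delta_pos": [
    [0.43,0.76,0],
    [0.43,0.76,0],
    [0.43,0.76,0],
    [0.43,0.76,0],
    [0.44,0.76,0],
    [0.44,0.76,0],
    [0,0,-0.7],
    [0,0,-0.8],
    [0,0,-0.7],
    [0,0,-0.5],
    [0,0,-0.26],
    [0,0,0]
  ],
  "turn": [0,0,0,0,0,0,0,0,0,0,0,0],
  "grip": 0
}}

```text
time: 14.15
ee_pos: [0.5069, 0.1737, 0.0439]
eef_rot: [0.097, 0.995, -0.0, -0.0]
ft_force: [0.4, 0.3, -0.3]
width: 0.0871
grip_force: 0.0
```

Call:
{"name": "step_arm", "arguments": {
  "delta_pos": [
    [0,0,0],
    [0,0,0],
    [0,0,0],
    [0,0,0],
    [0,0,0],
    [0,0,0],
    [0,0,0]
  ],
  "turn": [0,0,0,0,0,0,0],
  "grip": 1,
  "newtons": 40
}}

```text
time: 14.85
ee_pos: [0.5071, 0.1738, 0.0444]
eef_rot: [0.097, 0.995, 0.0, -0.0]
ft_force: [0.3, 0.4, 0.3]
width: 0.043
grip_force: 39.9
```

Call:
{"name": "step_arm", "arguments": {
  "delta_pos": [
    [0,0,0.2],
    [0,0,0.5],
    [0,0,0.8],
    [0,0,0.9],
    [0,0,0.9],
    [0,-0.4,0.5],
    [0.02,-0.8,0],
    [0.02,-0.95,0],
    [0.02,-0.95,0],
    [0.02,-0.95,0],
    [0.02,-0.95,0],
    [0.02,-0.95,0]
  ],
  "turn": [0,0,0,0,0,0,0.15,0.15,0.15,0.15,0.15,0.15]
}}

```text
time: 16.05
ee_pos: [0.5098, 0.0232, 0.1396]
eef_rot: [0.044, 0.999, -0.0, -0.0]
ft_force: [0.6, 0.9, -0.8]
width: 0.0432
grip_force: 39.9
```

Call:
{"name": "step_arm", "arguments": {
  "delta_pos": [
    [0.02,-0.95,0],
    [0.02,-0.95,0],
    [0.02,-0.95,0],
    [0.02,-0.95,0],
    [0.02,-0.95,0],
    [0.02,-0.95,0],
    [0.02,-0.95,0],
    [0.02,-0.95,0],
    [0.02,-0.95,0],
    [0.02,-0.95,0],
    [0.02,-0.95,0],
    [0.02,-0.95,0]
  ],
  "turn": [0.16,0.16,0.16,0.16,0.16,0.16,0.16,0.16,0.16,0.16,0.16,0.16]
}}

```text
time: 17.25
ee_pos: [0.5154, -0.2616, 0.1396]
eef_rot: [-0.072, 0.997, 0.0, -0.0]
ft_force: [-0.2, 1.2, -0.2]
width: 0.0434
grip_force: 39.9
```

Run:
```python
from h import *
st()
c=shot('scene','s3'); im=c['image'][150:330,230:480]; cv2.imwrite('pics/s3c.png',cv2.resize(im,None,fx=3,fy=3)[:,:,::-1])
```

```text
t 17.25 tcp [ 515.4 -261.6  139.6] close 98.2 F [-0.2  1.2 -0.2] w 43.4 gf 39.9 j [ 0.16  0.29  0.28  1.71 -0.09  1.15  2.17]
```

View pics/s3c.png

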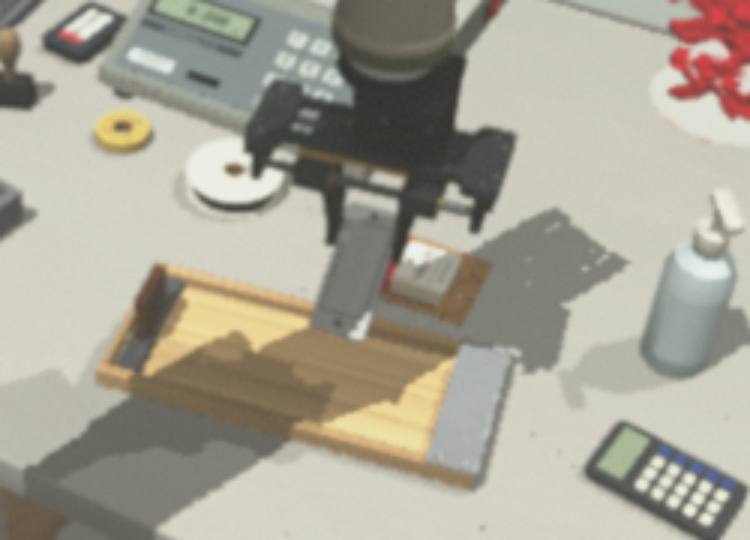

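Call:
{"name": "step_arm", "arguments": {
  "delta_pos": [
    [0.03,-0.87,0],
    [0.03,-0.87,0],
    [0,0,-0.6],
    [0,0,-0.8],
    [0,0,-0.8],
    [0,0,-0.8],
    [0,0,-0.6],
    [0,0,-0.3],
    [0,0,0]
  ],
  "turn": [0.03,0.03,0,0,0,0,0,0,0]
}}

```text
time: 18.2
ee_pos: [0.517, -0.303, 0.0409]
eef_rot: [-0.075, 0.997, 0.001, -0.001]
ft_force: [0.1, -0.2, -0.7]
width: 0.0435
grip_force: 39.9
```

Call:
{"name": "step_arm", "arguments": {
  "delta_pos": [
    [0,0,0],
    [0,0,-0.15],
    [0,0,-0.15],
    [0,0,-0.15],
    [0,0,-0.15],
    [0,0,0]
  ],
  "turn": [0,0,0,0,0,0],
  "newtons": 12
}}

```text
time: 18.8
ee_pos: [0.5174, -0.3034, 0.0263]
eef_rot: [-0.075, 0.997, 0.0, -0.0]
ft_force: [0.4, -0.6, 0.3]
width: 0.044
grip_force: 12.0
```

Call:
{"name": "step_arm", "arguments": {
  "delta_pos": [
    [0,0,-0.15],
    [0,0,-0.15],
    [0,0,-0.15],
    [0,0,-0.12],
    [0,0,0]
  ],
  "turn": [0,0,0,0,0]
}}

```text
time: 19.3
ee_pos: [0.5177, -0.3034, 0.0122]
eef_rot: [-0.075, 0.997, 0.0, -0.0]
ft_force: [1.5, -0.7, 0.8]
width: 0.0438
grip_force: 12.0
```

Call:
{"name": "step_arm", "arguments": {
  "delta_pos": [
    [0,0,0],
    [0,0,0],
    [0,0,0]
  ],
  "turn": [0,0,0],
  "grip": 0.34
}}

```text
time: 19.6
ee_pos: [0.5173, -0.3036, 0.0126]
eef_rot: [-0.075, 0.997, 0.0, -0.0]
ft_force: [-0.3, -1.1, 0.4]
width: 0.0558
grip_force: 0.0
```

Call:
{"name": "step_arm", "arguments": {
  "delta_pos": [
    [0,0,0],
    [0,0,0.4],
    [0,0,0.8],
    [0,0,1],
    [0,0,1],
    [0,0.3,1],
    [0,0.9,0],
    [0,1,0],
    [0,1,0],
    [0,1,0],
    [0,1,0],
    [0,1,0]
  ],
  "turn": [0,0,0,0,0,0,-0.16,-0.16,-0.16,-0.16,-0.16,-0.16]
}}

```text
time: 20.8
ee_pos: [0.5176, -0.1476, 0.1185]
eef_rot: [-0.017, 1.0, -0.0, 0.0]
ft_force: [-1.1, 0.7, 0.9]
width: 0.0574
grip_force: 0.0
```

```bash
cat > lane.py <<'E'
from h import *
import sys
st()
c=shot('top');P=cloud(c); im=c['image']; cv2.imwrite('pics/'+sys.argv[1]+'.png',cv2.resize(im[140:275,275:440],None,fx=4,fy=4,interpolation=cv2.INTER_CUBIC)[:,:,::-1])
hsv=cv2.cvtColor(im,cv2.COLOR_RGB2HSV)
m=((hsv[...,1]<45)&(hsv[...,2]>60)).astype(np.uint8)
J=np.array([482.3,-239.5]);ex=np.array([.9888,.1495]);ey=np.array([-.1495,.9888])
v,u=np.nonzero(m[195:270,285:430]); v+=195;u+=285
q=np.array([ray(c,a,b,.014)[:2]*1000 for a,b in zip(u,v)])-J
k=(abs(q@ex)<61)&(q@ey>-114)&(q@ey<125)
M=np.zeros_like(m);M[v[k],u[k]]=1;M=cv2.morphologyEx(M,cv2.MORPH_OPEN,np.ones((3,3),np.uint8))
n,l,s,cc=cv2.connectedComponentsWithStats(M)
for i in range(1,n):
    if s[i,4]<150: continue
    v,u=np.nonzero(l==i)
    w=np.array([ray(c,a,b,.014)[:2]*1000 for a,b in zip(u,v)])-J
    r=cv2.minAreaRect(np.c_[w@ex,w@ey].astype(np.float32)); print('jigframe',s[i,4],np.round(r[0],1),np.round(r[1],1),round(r[2],1),'z',np.nanmedian(P[l==i][:,2]).round(4))
E
python3 lane.py l1
```

```text
t 20.8 tcp [ 517.6 -147.6  118.5] close 92.0 F [-1.1  0.7  0.9] w 57.4 gf 0.0 j [-0.01  0.23  0.23  1.83 -0.06  1.09  1.85]
jigframe 1177 [  2.1 -48.3] [117.5  88. ] 0.1 z 0.016
jigframe 1230 [ 5.  48.2] [ 92.8 146.2] 71.2 z 0.5621
```

View pics/l1.png

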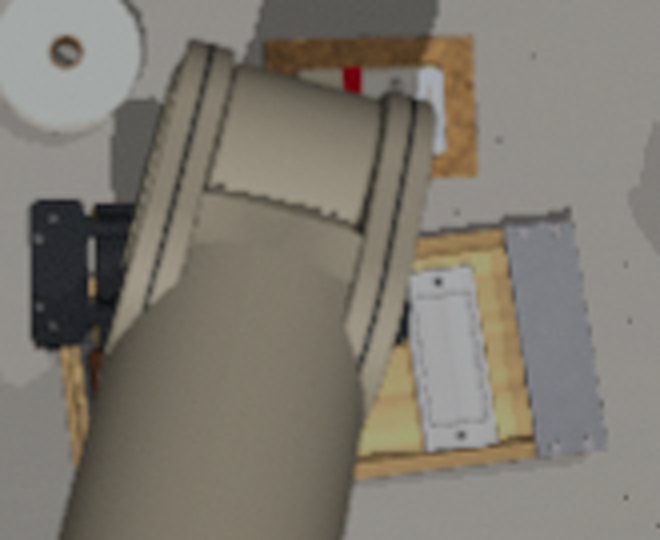

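The first plate lies flat in the lane, a few mm toward the near wall. Next I'll press plate B.

Call:
{"name": "step_arm", "arguments": {
  "delta_pos": [
    [-0.16,0.97,0],
    [-0.16,0.97,0],
    [-0.16,0.97,0],
    [-0.16,0.97,0],
    [-0.16,0.97,0],
    [-0.16,0.97,0],
    [-0.16,0.97,0],
    [-0.16,0.97,0],
    [-0.16,0.97,0],
    [-0.16,0.97,0],
    [-0.16,0.97,0],
    [-0.16,0.97,0]
  ],
  "turn": [-0.12,-0.12,-0.12,-0.12,-0.12,-0.12,-0.12,-0.12,-0.12,-0.12,-0.12,-0.12],
  "grip": 1,
  "newtons": 20
}}

```text
time: 22.05
ee_pos: [0.4696, 0.1432, 0.1184]
eef_rot: [0.069, 0.998, 0.0, 0.0]
ft_force: [0.1, 0.5, 0.6]
width: 0.0003
grip_force: 0.0
```

Call:
{"name": "step_arm", "arguments": {
  "delta_pos": [
    [-0.16,0.97,0],
    [-0.16,0.97,0],
    [-0.17,0.97,0],
    [-0.17,0.97,-0.4],
    [0,0,-0.6],
    [0,0,-0.8],
    [0,0,-0.8],
    [0,0,-0.5],
    [0,0,-0.1],
    [0,0,0]
  ],
  "turn": [-0.12,-0.12,-0.12,-0.12,0,0,0,0,0,0]
}}

```text
time: 23.05
ee_pos: [0.4533, 0.2394, 0.0379]
eef_rot: [0.098, 0.995, 0.0, 0.0]
ft_force: [0.4, 0.2, -0.7]
width: 0.0006
grip_force: 0.0
```

```bash
python3 lane.py l2
python3 - <<'E'
from h import *
c=shot('top');P=cloud(c)*1000
J=np.array([482.3,-239.5]);ex=np.array([.9888,.1495]);ey=np.array([-.1495,.9888])
q=P.reshape(-1,3);q=q[~np.isnan(q[:,0])];d=q[:,:2]-J;X=d@ex;Y=d@ey
for x in range(-65,70,10): print(x,np.median(q[(abs(X-x)<4)&(abs(Y+70)<15),2]).round(1),end=' ')
E
```

```text
t 23.05 tcp [453.3 239.4  37.9] close 78.8 F [ 0.4  0.2 -0.7] w 0.6 gf 0.0 j [-0.52  0.28 -0.06  1.95  0.02  0.91  0.78]
jigframe 838 [ -1.3 -70. ] [110.4  44.7] 0.1 z 0.0144
-65 20.2 -55 16.3 -45 15.0 -35 14.6 -25 14.2 -15 14.6 -5 14.2 5 14.7 15 14.2 25 14.6 35 14.7 45 14.4 55 9.4 65 19.7
```

Call:
{"name": "step_arm", "arguments": {
  "delta_pos": [
    [0,0,-0.1],
    [0,0,-0.1],
    [0,0,-0.1],
    [0,0,-0.1],
    [0,0,-0.1],
    [0,0,-0.06],
    [0,0,0]
  ],
  "turn": [0,0,0,0,0,0,0]
}}

```text
time: 23.85
ee_pos: [0.4529, 0.2403, 0.0258]
eef_rot: [0.097, 0.995, 0.0, -0.0]
ft_force: [-14.4, -4.0, 30.5]
width: 0.0003
grip_force: 16.6
```

Call:
{"name": "step_arm", "arguments": {
  "delta_pos": [
    [0,0,0.2],
    [0,0,0.6],
    [0,0,1],
    [0,0,1],
    [0.2,0,0.4],
    [0.3,0,0]
  ],
  "turn": [0,0,0,0,0,0],
  "grip": 0
}}

```text
time: 24.45
ee_pos: [0.4669, 0.2399, 0.1049]
eef_rot: [0.097, 0.995, 0.001, 0.001]
ft_force: [1.0, 0.4, 0.9]
width: 0.0408
grip_force: 0.0
```

Run:
```python
from h import *
st()
c=shot('scene');P=cloud(c)*1000
ex=np.array([.9816,-.1908]);ey=np.array([.1908,.9816])
q=P.reshape(-1,3); q=q[~np.isnan(q[:,0])]
d=q[:,:2]-(497,232); X=d@ex;Y=d@ey
for x in(-30,0,20,30,40,50):
    k=q[(abs(X-x)<5)&(abs(Y)<15)&(q[:,2]<90),2]; print(x,len(k),np.percentile(k,[25,50,75]).round(1) if len(k) else '')
```

```text
t 24.45 tcp [466.9 239.9 104.9] close 78.8 F [1.  0.4 0.9] w 40.8 gf 0.0 j [-0.51  0.21 -0.06  1.87  0.01  1.06  0.8 ]
-30 37 [24.3 29.  30.8]
0 55 [-638.2   39.8   43.4]
20 50 [-639.3   48.1   51.7]
30 46 [-635.8   53.5   56.1]
40 53 [ 5.7 58.2 60.8]
50 18 [ 7.1 34.2 62.5]
```

Call:
{"name": "step_arm", "arguments": {
  "delta_pos": [
    [0.4,-0.1,0],
    [0.4,-0.1,0],
    [0.4,-0.1,0],
    [0.4,-0.1,0],
    [0.47,-0.08,0],
    [0,0,0],
    [0,0,-0.6],
    [0,0,-0.8],
    [0,0,-0.6],
    [0,0,-0.34],
    [0,0,-0.1],
    [0,0,0]
  ],
  "turn": [0,0,0,0,0,0,0,0,0,0,0,0],
  "grip": 0
}}

```text
time: 25.7
ee_pos: [0.5171, 0.2276, 0.0424]
eef_rot: [0.097, 0.995, -0.0, -0.0]
ft_force: [0.2, -0.4, -0.2]
width: 0.0873
grip_force: 0.0
```

Call:
{"name": "step_arm", "arguments": {
  "delta_pos": [
    [0,0,0],
    [0,0,0],
    [0,0,0],
    [0,0,0],
    [0,0,0],
    [0,0,0],
    [0,0,0]
  ],
  "turn": [0,0,0,0,0,0,0],
  "grip": 1,
  "newtons": 40
}}

```text
time: 26.4
ee_pos: [0.5173, 0.2276, 0.0426]
eef_rot: [0.097, 0.995, 0.0, -0.0]
ft_force: [0.4, -0.1, -0.2]
width: 0.0433
grip_force: 39.6
```

Call:
{"name": "step_arm", "arguments": {
  "delta_pos": [
    [0,0,0.2],
    [0,0,0.5],
    [0,0,0.8],
    [0,0,0.9],
    [0,0,0.9],
    [0,-0.4,0.5],
    [0,-0.8,0],
    [-0.02,-0.97,0],
    [-0.02,-0.97,0],
    [-0.02,-0.97,0],
    [-0.02,-0.97,0],
    [-0.02,-0.97,0]
  ],
  "turn": [0,0,0,0,0,0,0,0.16,0.16,0.16,0.16,0.16]
}}

```text
time: 27.6
ee_pos: [0.5145, 0.0743, 0.1379]
eef_rot: [0.05, 0.999, -0.0, 0.0]
ft_force: [0.7, 0.4, -0.5]
width: 0.0432
grip_force: 39.6
```

Call:
{"name": "step_arm", "arguments": {
  "delta_pos": [
    [-0.02,-0.97,0],
    [-0.02,-0.97,0],
    [-0.02,-0.97,0],
    [-0.02,-0.97,0],
    [-0.02,-0.97,0],
    [-0.02,-0.97,0],
    [-0.02,-0.97,0],
    [-0.02,-0.97,0],
    [-0.02,-0.97,0],
    [-0.02,-0.97,0],
    [-0.02,-0.97,0],
    [-0.02,-0.97,0]
  ],
  "turn": [0.16,0.16,0.16,0.16,0.16,0.16,0.16,0.16,0.16,0.16,0.16,0.16]
}}

```text
time: 28.8
ee_pos: [0.5081, -0.2164, 0.1379]
eef_rot: [-0.066, 0.998, 0.0, -0.0]
ft_force: [0.6, 0.8, -1.0]
width: 0.0432
grip_force: 39.6
```

Run:
```python
from h import *
s=st();p=s['ee_pos'][:2]*1000-np.array([482.3,-239.5]); print('jig',p@[.9888,.1495],p@[-.1495,.9888])
c=shot('scene','s4'); im=c['image'][150:330,230:480]; cv2.imwrite('pics/s4c.png',cv2.resize(im,None,fx=3,fy=3)[:,:,::-1])
```

```text
t 28.8 tcp [ 508.1 -216.4  137.9] close 97.5 F [ 0.6  0.8 -1. ] w 43.2 gf 39.6 j [ 0.1   0.24  0.25  1.78 -0.06  1.14  2.08]
jig 28.972760743735797 18.96600094241515
```

View pics/s4c.png

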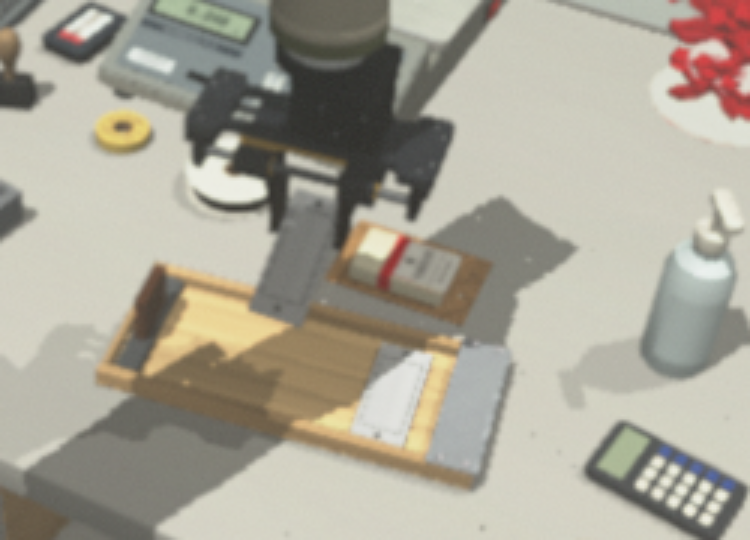

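Plate B is held tilted over the lane, plate 1 is flat, and the tags are on the mat. Laying it down as before.

Call:
{"name": "step_arm", "arguments": {
  "delta_pos": [
    [0.03,-0.87,0],
    [0,0,-0.3],
    [0,0,-0.6],
    [0,0,-0.8],
    [0,0,-0.8],
    [0,0,-0.8],
    [0,0,-0.5],
    [0,0,0]
  ],
  "turn": [0.16,0,0,0,0,0,0,0]
}}

```text
time: 29.65
ee_pos: [0.5083, -0.2358, 0.0409]
eef_rot: [-0.075, 0.997, 0.001, -0.001]
ft_force: [-1.5, 1.1, -0.8]
width: 0.0429
grip_force: 39.6
```

Call:
{"name": "step_arm", "arguments": {
  "delta_pos": [
    [0,0,0],
    [0,0,-0.15],
    [0,0,-0.15],
    [0,0,-0.15],
    [0,0,-0.15],
    [0,0,-0.15],
    [0,0,-0.15],
    [0,0,-0.15],
    [0,0,-0.12],
    [0,0,0]
  ],
  "turn": [0,0,0,0,0,0,0,0,0,0],
  "newtons": 12
}}

```text
time: 30.65
ee_pos: [0.5093, -0.2365, 0.0128]
eef_rot: [-0.075, 0.997, 0.0, -0.0]
ft_force: [-0.1, -0.6, 0.3]
width: 0.0438
grip_force: 12.0
```

Call:
{"name": "step_arm", "arguments": {
  "delta_pos": [
    [0,0,0],
    [0,0,0],
    [0,0,0]
  ],
  "turn": [0,0,0],
  "grip": 0.34
}}

```text
time: 30.95
ee_pos: [0.5096, -0.2366, 0.0134]
eef_rot: [-0.075, 0.997, 0.0, 0.0]
ft_force: [0.9, -0.3, 1.1]
width: 0.0557
grip_force: 0.0
```

Call:
{"name": "step_arm", "arguments": {
  "delta_pos": [
    [0,0,0],
    [0,0,0.4],
    [0,0,0.8],
    [0,0,1],
    [0,0,1],
    [0,0.3,1],
    [0,0.9,0],
    [0,1,0],
    [0,1,0],
    [0,1,0],
    [0,1,0],
    [0,1,0]
  ],
  "turn": [0,0,0,0,0,0,-0.16,-0.16,-0.16,-0.16,-0.16,-0.16]
}}

```text
time: 32.15
ee_pos: [0.5097, -0.0806, 0.1193]
eef_rot: [-0.017, 1.0, -0.0, 0.0]
ft_force: [-0.2, -0.5, -0.4]
width: 0.0575
grip_force: 0.0
```

Call:
{"name": "step_arm", "arguments": {
  "delta_pos": [
    [-0.12,0.94,0],
    [-0.12,0.94,0],
    [-0.12,0.94,0],
    [-0.12,0.94,0],
    [-0.12,0.94,0],
    [-0.12,0.94,0],
    [-0.12,0.94,0],
    [-0.12,0.94,0],
    [-0.12,0.94,0],
    [-0.12,0.94,0],
    [-0.12,0.94,0],
    [-0.12,0.94,0]
  ],
  "turn": [-0.12,-0.12,-0.12,-0.12,-0.12,-0.12,-0.12,-0.12,-0.12,-0.12,-0.12,-0.12],
  "grip": 1,
  "newtons": 20
}}

```text
time: 33.35
ee_pos: [0.4736, 0.2013, 0.1192]
eef_rot: [0.069, 0.998, 0.0, 0.0]
ft_force: [-0.2, -0.3, 1.1]
width: 0.0005
grip_force: 0.0
```

Call:
{"name": "step_arm", "arguments": {
  "delta_pos": [
    [-0.12,0.94,0],
    [-0.12,0.95,0],
    [-0.12,0.95,0],
    [-0.11,0.95,-0.4],
    [0,0,-0.6],
    [0,0,-0.8],
    [0,0,-0.8],
    [0,0,-0.5],
    [0,0,-0.1],
    [0,0,0]
  ],
  "turn": [-0.12,-0.12,-0.12,-0.12,0,0,0,0,0,0]
}}

```text
time: 34.35
ee_pos: [0.462, 0.2953, 0.0387]
eef_rot: [0.097, 0.995, 0.0, 0.0]
ft_force: [0.6, 0.3, -0.2]
width: 0.0001
grip_force: 0.0
```

```bash
python3 lane.py l3
```

```text
t 34.35 tcp [462.  295.3  38.7] close 78.8 F [ 0.6  0.3 -0.2] w 0.1 gf 0.0 j [-0.57  0.35 -0.09  1.86  0.04  0.94  0.69]
jigframe 839 [ -1.2 -70. ] [110.7  44.7] 0.1 z 0.0145
jigframe 840 [-0.2 -2.6] [ 44.7 110.5] 89.9 z 0.0143
```

Call:
{"name": "step_arm", "arguments": {
  "delta_pos": [
    [0,0,-0.1],
    [0,0,-0.1],
    [0,0,-0.1],
    [0,0,-0.1],
    [0,0,-0.1],
    [0,0,-0.08],
    [0,0,0]
  ],
  "turn": [0,0,0,0,0,0,0]
}}

```text
time: 35.1
ee_pos: [0.4616, 0.296, 0.0252]
eef_rot: [0.097, 0.995, 0.0, -0.0]
ft_force: [-10.5, -1.6, 20.8]
width: 0.0006
grip_force: 11.2
```

Call:
{"name": "step_arm", "arguments": {
  "delta_pos": [
    [0,0,0.2],
    [0,0,0.6],
    [0,0,1],
    [0,0,1],
    [0.2,0,0.4],
    [0.3,0,0]
  ],
  "turn": [0,0,0,0,0,0],
  "grip": 0
}}

```text
time: 35.7
ee_pos: [0.4758, 0.2957, 0.1056]
eef_rot: [0.097, 0.995, 0.001, 0.001]
ft_force: [-0.1, -0.1, -0.0]
width: 0.0402
grip_force: 0.0
```

Run:
```python
from h import *
st()
c=shot('scene');P=cloud(c)*1000
ex=np.array([.9816,-.1908]);ey=np.array([.1908,.9816])
q=P.reshape(-1,3); q=q[~np.isnan(q[:,0])]
d=q[:,:2]-(507.2,286.8); X=d@ex;Y=d@ey
for x in(0,20,30,40):
    k=q[(abs(X-x)<5)&(abs(Y)<15)&(q[:,2]<90)&(q[:,2]>0),2]; print(x,len(k),np.percentile(k,[25,50,75]).round(1) if len(k) else '')
```

```text
t 35.7 tcp [475.8 295.7 105.6] close 78.8 F [-0.1 -0.1 -0. ] w 40.2 gf 0.0 j [-0.56  0.29 -0.09  1.78  0.03  1.08  0.72]
0 29 [41.9 43.6 45.5]
20 35 [48.2 50.7 52.4]
30 35 [52.6 55.  58.6]
40 39 [56.6 59.3 62.6]
```

Call:
{"name": "step_arm", "arguments": {
  "delta_pos": [
    [0.42,-0.1,0],
    [0.42,-0.1,0],
    [0.42,-0.1,0],
    [0.42,-0.1,0],
    [0.44,-0.12,0],
    [0,0,0],
    [0,0,-0.6],
    [0,0,-0.8],
    [0,0,-0.6],
    [0,0,-0.34],
    [0,0,-0.1],
    [0,0,0]
  ],
  "turn": [0,0,0,0,0,0,0,0,0,0,0,0],
  "grip": 0
}}

```text
time: 36.95
ee_pos: [0.5271, 0.2823, 0.0427]
eef_rot: [0.097, 0.995, -0.0, -0.0]
ft_force: [0.3, -0.1, -1.1]
width: 0.087
grip_force: 0.0
```

Call:
{"name": "step_arm", "arguments": {
  "delta_pos": [
    [0,0,0],
    [0,0,0],
    [0,0,0],
    [0,0,0],
    [0,0,0],
    [0,0,0],
    [0,0,0]
  ],
  "turn": [0,0,0,0,0,0,0],
  "grip": 1,
  "newtons": 40
}}

```text
time: 37.65
ee_pos: [0.5275, 0.2829, 0.043]
eef_rot: [0.097, 0.995, 0.001, 0.0]
ft_force: [0.1, 1.8, 0.3]
width: 0.0435
grip_force: 39.8
```

Call:
{"name": "step_arm", "arguments": {
  "delta_pos": [
    [0,0,0.2],
    [0,0,0.5],
    [0,0,0.8],
    [0,0,0.9],
    [0,0,0.9],
    [0,-0.4,0.5],
    [0,-0.8,0],
    [-0.07,-0.95,0],
    [-0.07,-0.95,0],
    [-0.07,-0.95,0],
    [-0.07,-0.95,0],
    [-0.07,-0.95,0]
  ],
  "turn": [0,0,0,0,0,0,0,0.16,0.16,0.16,0.16,0.16]
}}

```text
time: 38.85
ee_pos: [0.5181, 0.1313, 0.138]
eef_rot: [0.05, 0.999, -0.0, -0.0]
ft_force: [-0.1, -0.2, -2.2]
width: 0.0433
grip_force: 39.8
```

Call:
{"name": "step_arm", "arguments": {
  "delta_pos": [
    [-0.07,-0.95,0],
    [-0.07,-0.95,0],
    [-0.07,-0.95,0],
    [-0.07,-0.95,0],
    [-0.06,-0.95,0],
    [-0.06,-0.95,0],
    [-0.06,-0.95,0],
    [-0.06,-0.95,0],
    [-0.06,-0.95,0],
    [-0.06,-0.95,0],
    [-0.06,-0.95,0],
    [0,0,0]
  ],
  "turn": [0.16,0.16,0.16,0.16,0.16,0.16,0.16,0.16,0.16,0.16,0.16,0.16]
}}

```text
time: 40.05
ee_pos: [0.4997, -0.1323, 0.1381]
eef_rot: [-0.063, 0.998, -0.001, -0.0]
ft_force: [0.2, 0.7, -1.0]
width: 0.0432
grip_force: 39.8
```

Run:
```python
from h import *
s=st();p=s['ee_pos'][:2]*1000-np.array([482.3,-239.5]); print('jig',p@[.9888,.1495],p@[-.1495,.9888])
```

```text
t 40.05 tcp [ 499.7 -132.3  138.1] close 97.2 F [ 0.2  0.7 -1. ] w 43.2 gf 39.8 j [ 0.    0.16  0.19  1.86 -0.03  1.12  1.89]
jig 33.219175341391946 103.44991576133546
```

Call:
{"name": "step_arm", "arguments": {
  "delta_pos": [
    [-0.02,-0.8,0],
    [-0.02,-0.77,0],
    [0,0,-0.3],
    [0,0,-0.6],
    [0,0,-0.8],
    [0,0,-0.8],
    [0,0,-0.8],
    [0,0,-0.5],
    [0,0,0]
  ],
  "turn": [0.1,0.1,0,0,0,0,0,0,0]
}}

```text
time: 40.95
ee_pos: [0.4987, -0.1662, 0.0412]
eef_rot: [-0.078, 0.997, 0.001, -0.002]
ft_force: [-0.8, -0.4, -1.5]
width: 0.0433
grip_force: 39.8
```

Call:
{"name": "step_arm", "arguments": {
  "delta_pos": [
    [0,0,0],
    [0,0,-0.15],
    [0,0,-0.15],
    [0,0,-0.15],
    [0,0,-0.15],
    [0,0,-0.15],
    [0,0,-0.15],
    [0,0,-0.15],
    [0,0,-0.12],
    [0,0,0]
  ],
  "turn": [0,0,0,0,0,0,0,0,0,0],
  "newtons": 12
}}

```text
time: 41.95
ee_pos: [0.4997, -0.167, 0.013]
eef_rot: [-0.078, 0.997, 0.0, -0.0]
ft_force: [-0.0, 0.5, 0.6]
width: 0.0438
grip_force: 12.0
```

Call:
{"name": "step_arm", "arguments": {
  "delta_pos": [
    [0,0,0],
    [0,0,0],
    [0,0,0]
  ],
  "turn": [0,0,0],
  "grip": 0.34
}}

```text
time: 42.25
ee_pos: [0.5001, -0.1671, 0.0137]
eef_rot: [-0.077, 0.997, 0.0, 0.0]
ft_force: [0.5, -0.3, -0.3]
width: 0.0557
grip_force: 0.0
```

Call:
{"name": "step_arm", "arguments": {
  "delta_pos": [
    [0,0,0],
    [0,0,0.4],
    [0,0,0.8],
    [0,0,1],
    [0,0,1],
    [0,0.3,0.6],
    [0,0.9,0],
    [0,1,0],
    [0,1,0],
    [0,1,0],
    [0,1,0],
    [0,1,0]
  ],
  "turn": [0,0,0,0,0,0,0,0,0,0,0,0]
}}

```text
time: 43.45
ee_pos: [0.5002, -0.0111, 0.1095]
eef_rot: [-0.077, 0.997, -0.0, 0.0]
ft_force: [0.2, 1.0, 0.3]
width: 0.057
grip_force: 0.0
```

Call:
{"name": "step_arm", "arguments": {
  "delta_pos": [
    [0,1,0],
    [0,1,0],
    [0,1,0],
    [0,0,0]
  ],
  "turn": [0,0,0,0]
}}

```text
time: 43.85
ee_pos: [0.5001, 0.0668, 0.1094]
eef_rot: [-0.08, 0.997, 0.001, 0.0]
ft_force: [0.3, 0.7, 0.5]
width: 0.0573
grip_force: 0.0
```

```bash
python3 lane.py l4
python3 - <<'E'
from h import *
c=shot('top');P=cloud(c);z=P[...,2]
rect(P,(z>.035)&(z<.08),'fin',(280,190,330,275),20)
rect(P,(z>.010)&(z<.03),'tag',(330,140,405,190))
E
```

```text
t 43.85 tcp [500.1  66.8 109.4] close 99.2 F [0.3 0.7 0.5] w 57.3 gf 0.0 j [-0.25  0.17  0.03  1.92 -0.01  1.06  1.51]
jigframe 838 [ -1.3 -70. ] [110.4  44.7] 0.1 z 0.0146
jigframe 838 [-0.2 -2.6] [ 44.6 110.5] 89.9 z 0.0146
jigframe 827 [ 1.9 67.1] [110.3  44.5] 0.3 z 0.0146
fin 114 c [301. 239.] [ 461.3 -100.5] [48.8 14.7] 8.7 z [0.0187 0.0633 0.066 ]
tag 823 c [369. 169.] [ 638.2 -265.8] [55.4 93.3] 2.5 z [0.014  0.0185 0.0217]
```

View pics/l4.png

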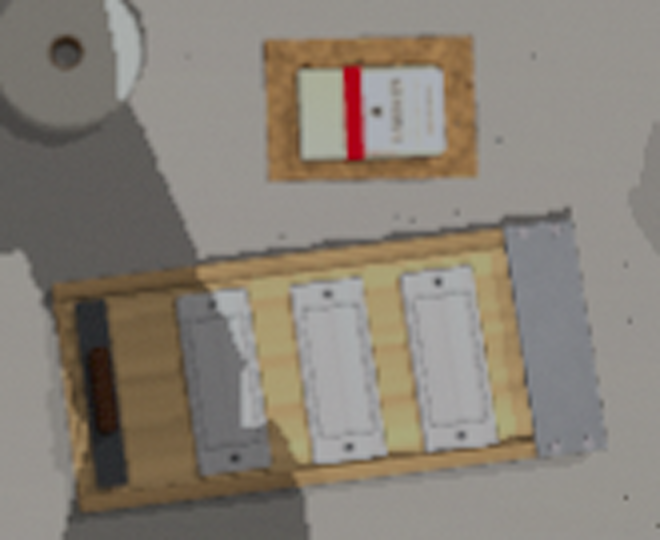

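All three plates are flat in the lane at jig y = 67, -3 and -70, and the tags are flat on the mat. Next: the pusher fin.

Call:
{"name": "step_arm", "arguments": {
  "delta_pos": [
    [-0.19,-0.85,0],
    [-0.19,-0.85,0],
    [-0.19,-0.85,0],
    [-0.19,-0.85,0],
    [-0.19,-0.85,0],
    [-0.19,-0.85,0],
    [-0.2,-0.85,0],
    [-0.2,-0.85,0],
    [0,0,0]
  ],
  "turn": [0,0,0,0,0,0,-0.05,-0.05,0]
}}

```text
time: 44.85
ee_pos: [0.4605, -0.1112, 0.109]
eef_rot: [-0.068, 0.998, -0.001, -0.0]
ft_force: [0.6, 0.9, 0.5]
width: 0.0572
grip_force: 0.0
```

Call:
{"name": "step_arm", "arguments": {
  "delta_pos": [
    [0,0,-0.6],
    [0,0,-0.8],
    [0,0,-0.8],
    [0,0,-0.6],
    [0,0,-0.35],
    [0,0,0]
  ],
  "turn": [0,0,0,0,0,0]
}}

```text
time: 45.45
ee_pos: [0.4609, -0.1071, 0.0291]
eef_rot: [-0.071, 0.997, 0.0, -0.001]
ft_force: [-0.3, -0.4, -0.1]
width: 0.0578
grip_force: 0.0
```

Call:
{"name": "step_arm", "arguments": {
  "delta_pos": [
    [0,0,0],
    [0,0,0],
    [0,0,0],
    [0,0,0],
    [0,0,0],
    [0,0,0],
    [0,0,0],
    [0,0,0]
  ],
  "turn": [0,0,0,0,0,0,0,0],
  "grip": 1,
  "newtons": 25
}}

```text
time: 46.25
ee_pos: [0.4618, -0.1069, 0.0299]
eef_rot: [-0.072, 0.997, 0.0, 0.0]
ft_force: [-0.0, 0.7, 1.7]
width: 0.0122
grip_force: 25.0
```

```bash
cat > j.py <<'E'
from h import *
s=st();p=s['ee_pos'][:2]*1000-np.array([482.3,-239.5]); print('jig',p@[.9888,.1495],p@[-.1495,.9888],'Fy',s['ft_force'][:2]@[-.1495,.9888])
E
python3 j.py
```

```text
t 46.25 tcp [ 461.8 -106.9   29.9] close 98.2 F [-0.   0.7  1.7] w 12.2 gf 25.0 j [-0.03  0.21  0.17  2.06 -0.05  0.87  1.89]
jig -0.4637253838081849 134.14510420703905 Fy 0.7306263541511241
```

Call:
{"name": "step_arm", "arguments": {
  "delta_pos": [
    [0.03,-0.198,0],
    [0.06,-0.395,0],
    [0.06,-0.395,0],
    [0.06,-0.395,0],
    [0.06,-0.395,0],
    [0.06,-0.395,0],
    [0.06,-0.395,0],
    [0.06,-0.395,0],
    [0.06,-0.395,0],
    [0.06,-0.395,0],
    [0.03,-0.198,0],
    [0,0,0]
  ],
  "turn": [0,0,0,0,0,0,0,0,0,0,0,0]
}}

```text
time: 47.45
ee_pos: [0.4767, -0.2071, 0.0299]
eef_rot: [-0.071, 0.997, -0.0, 0.0]
ft_force: [-0.7, -1.9, 5.3]
width: 0.0117
grip_force: 25.0
```

```bash
python3 j.py
```

```text
t 47.45 tcp [ 476.7 -207.1   29.9] close 98.1 F [-0.7 -1.9  5.3] w 11.7 gf 25.0 j [ 0.12  0.3   0.23  1.95 -0.09  0.9   2.11]
jig -0.6719390493008975 32.83878609204989 Fy -1.7646573546821465
```

Call:
{"name": "step_arm", "arguments": {
  "delta_pos": [
    [0.012,-0.079,0],
    [0.012,-0.079,0],
    [0.012,-0.079,0],
    [0.012,-0.079,0],
    [0.012,-0.079,0],
    [0.012,-0.079,0],
    [0,0,0]
  ],
  "turn": [0,0,0,0,0,0,0]
}}

```text
time: 48.15
ee_pos: [0.4784, -0.2177, 0.0299]
eef_rot: [-0.072, 0.997, 0.0, -0.0]
ft_force: [-1.1, 0.4, 5.2]
width: 0.0121
grip_force: 25.0
```

```bash
python3 j.py
```

```text
t 48.15 tcp [ 478.4 -217.7   29.9] close 98.2 F [-1.1  0.4  5.2] w 12.1 gf 25.0 j [ 0.13  0.32  0.24  1.93 -0.09  0.9   2.13]
jig -0.6321126905222747 22.15861903820608 Fy 0.5758561880933789
```

Call:
{"name": "step_arm", "arguments": {
  "delta_pos": [
    [0.009,-0.059,0],
    [0.009,-0.059,0],
    [0.009,-0.059,0],
    [0.009,-0.059,0],
    [0,0,0]
  ],
  "turn": [0,0,0,0,0]
}}

```text
time: 48.65
ee_pos: [0.4792, -0.2234, 0.0299]
eef_rot: [-0.072, 0.997, 0.0, -0.0]
ft_force: [-1.2, 1.7, 5.8]
width: 0.012
grip_force: 25.0
```

Call:
{"name": "step_arm", "arguments": {
  "delta_pos": [
    [0.006,-0.04,0],
    [0.006,-0.04,0],
    [0.006,-0.04,0],
    [0,0,0]
  ],
  "turn": [0,0,0,0]
}}

```text
time: 49.05
ee_pos: [0.4795, -0.2257, 0.0299]
eef_rot: [-0.072, 0.997, 0.001, -0.0]
ft_force: [-3.0, 3.3, 8.6]
width: 0.0117
grip_force: 25.0
```

```bash
python3 j.py
```

```text
t 49.05 tcp [ 479.5 -225.7   29.9] close 98.2 F [-3.   3.3  8.6] w 11.7 gf 25.0 j [ 0.15  0.33  0.24  1.92 -0.1   0.91  2.15]
jig -0.6730317663284929 14.038902628330968 Fy 3.6765206423935877
```

Call:
{"name": "step_arm", "arguments": {
  "delta_pos": [
    [0.006,-0.04,0],
    [0.006,-0.04,0],
    [0,0,0],
    [0,0,0]
  ],
  "turn": [0,0,0,0]
}}

```text
time: 49.45
ee_pos: [0.4798, -0.2273, 0.0299]
eef_rot: [-0.072, 0.997, 0.001, -0.0]
ft_force: [-3.8, 5.0, 9.8]
width: 0.0122
grip_force: 25.0
```

Call:
{"name": "step_arm", "arguments": {
  "delta_pos": [
    [0.006,-0.04,0],
    [0.006,-0.04,0],
    [0,0,0],
    [0,0,0]
  ],
  "turn": [0,0,0,0]
}}

```text
time: 49.85
ee_pos: [0.48, -0.2289, 0.0299]
eef_rot: [-0.072, 0.997, 0.001, -0.001]
ft_force: [-3.5, 7.0, 11.5]
width: 0.0122
grip_force: 25.0
```

```bash
python3 j.py
```

```text
t 49.85 tcp [ 480.  -228.9   29.9] close 98.3 F [-3.5  7.  11.5] w 12.2 gf 25.0 j [ 0.15  0.33  0.24  1.92 -0.1   0.91  2.16]
jig -0.6899753149345079 10.802612665281906 Fy 7.427786440221272
```

Call:
{"name": "step_arm", "arguments": {
  "delta_pos": [
    [0.006,-0.04,0],
    [0,0,0],
    [0,0,0]
  ],
  "turn": [0,0,0]
}}

```text
time: 50.15
ee_pos: [0.4801, -0.2297, 0.0299]
eef_rot: [-0.072, 0.997, 0.001, -0.001]
ft_force: [-4.7, 7.1, 12.1]
width: 0.0114
grip_force: 25.0
```

```bash
python3 j.py
```

```text
t 50.15 tcp [ 480.1 -229.7   29.9] close 98.3 F [-4.7  7.1 12.1] w 11.4 gf 25.0 j [ 0.15  0.33  0.24  1.92 -0.1   0.91  2.16]
jig -0.6797371392618664 9.99951541602375 Fy 7.691525631372091
```

Call:
{"name": "step_arm", "arguments": {
  "delta_pos": [
    [0.006,-0.04,0],
    [0,0,0],
    [0,0,0]
  ],
  "turn": [0,0,0]
}}

```text
time: 50.45
ee_pos: [0.4802, -0.2299, 0.0299]
eef_rot: [-0.072, 0.997, 0.002, -0.001]
ft_force: [-6.1, 10.0, 13.7]
width: 0.0119
grip_force: 25.0
```

```bash
python3 j.py
```

```text
t 50.45 tcp [ 480.2 -229.9   29.9] close 98.3 F [-6.1 10.  13.7] w 11.9 gf 25.0 j [ 0.15  0.33  0.24  1.91 -0.1   0.91  2.16]
jig -0.6664558563555242 9.834350530403912 Fy 10.830589508022952
```

The force jumped 3 N for 0.2 mm of movement, so the stop is solid and the row is home. Releasing straight up.

Call:
{"name": "step_arm", "arguments": {
  "delta_pos": [
    [0,0,0],
    [0,0,0],
    [0,0,0],
    [0,0,0],
    [0,0,0.3],
    [0,0,0.6],
    [0,0,1],
    [0,0,1],
    [0,0.5,1],
    [0,1,0],
    [0,1,0],
    [0,1,0]
  ],
  "turn": [0,0,0,0,0,0,0,0,0,0,0,0],
  "grip": 0.34
}}

```text
time: 51.65
ee_pos: [0.4807, -0.1446, 0.1281]
eef_rot: [-0.071, 0.997, -0.0, 0.0]
ft_force: [-0.2, 0.1, -0.4]
width: 0.0576
grip_force: 0.0
```

Call:
{"name": "step_arm", "arguments": {
  "delta_pos": [
    [0,1,0],
    [0,1,0],
    [0,1,0],
    [0,1,0],
    [0,1,0],
    [0,1,0],
    [0,1,0],
    [0,1,0],
    [0,0,0]
  ],
  "turn": [0,0,0,0,0,0,0,0,0]
}}

```text
time: 52.55
ee_pos: [0.4807, 0.0582, 0.1279]
eef_rot: [-0.074, 0.997, 0.0, 0.0]
ft_force: [-0.5, 0.5, -0.9]
width: 0.0573
grip_force: 0.0
```

```bash
python3 lane.py l5
python3 - <<'E'
from h import *
c=shot('top');P=cloud(c);z=P[...,2]
rect(P,(z>.045)&(z<.075),'fin',(300,190,390,275),20)
J=np.array([482.3,-239.5]);ex=np.array([.9888,.1495]);ey=np.array([-.1495,.9888])
q=P.reshape(-1,3)*1000;q=q[~np.isnan(q[:,0])];d=q[:,:2]-J;X=d@ex;Y=d@ey
k=q[:,2]>50;k&=(abs(X)<30)&(abs(Y)<120)&(q[:,2]<70);print('finY',np.percentile(Y[k],[5,50,95]))
E
```

```text
t 52.55 tcp [480.7  58.2 127.9] close 98.4 F [-0.5  0.5 -0.9] w 57.3 gf 0.0 j [-0.22  0.1   0.01  1.94 -0.    1.09  1.51]
jigframe 2352 [  1.4 -45.5] [138.4 113.2] 88.7 z 0.0147
fin 125 c [356. 232.] [ 481.  -230.9] [48.4 21.5] 9.0 z [0.0161 0.0626 0.0659]
finY [ 8.0960593  13.88033266 18.92594154]
```

View pics/l5.png

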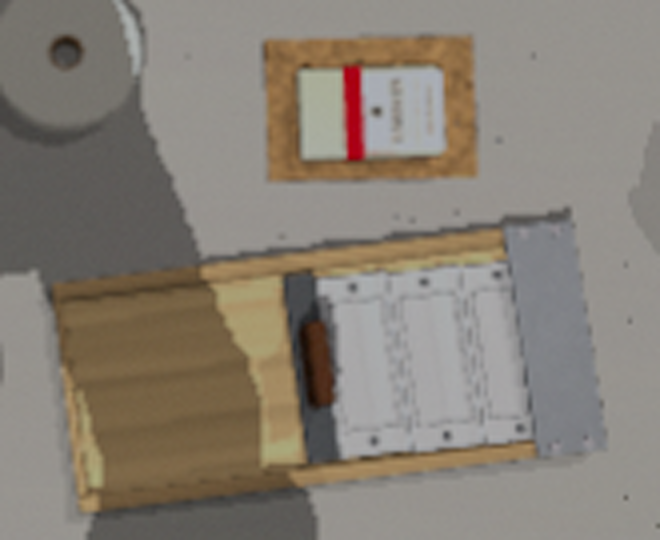

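The picture shows the pusher against three touching flat plates, the front one under the hood, and the tags on the mat. The pusher held its place after release.

```bash
python3 -c "
from bench import *
print(close_job())"
```

```text
the job is handed in; nothing more can be done
None
```

The job is handed in: the tags are flat on the cork mat, the three plates present lie side by side in the lane, and the pusher holds the row firmly against the hidden stop (about 53 s of the 210 s used; no verdict was returned).

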